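# Park a grain mill's sprung belt tensioner with its locking pin

## Robot

A 6-joint arm with a two-finger parallel gripper is mounted at the origin on the work surface. World frame = base frame: x ahead of the robot, y to its left, z up, the work surface at z = 0. Lengths are in mm, angles in rad, forces in N, time in s.
With the tool pointing down it reaches from about 325 to 900 mm from the base axis. Payload 6.1 kg.
Tool frame: the origin (TCP) lies at the very end of the fingers, on their centre line; the grasp point (between the pads) lies 19 mm behind it; z points along the fingers, y is the line along which they close (so a half turn about z gives the same grasp; the last joint's range is limited). The gripper opens to 85 mm and grips with 20 to 120 N. Pads are 22 mm wide; open, the fingers measure 114 mm over their backs; the gripper's body (76 mm by 85 mm) begins 54 mm behind the grasp point. The pads swing forward as they close: fully open they stand 13 mm farther back than shut.
Start: joints at [-1.29, 0.22, 1.526, -0, 1.395, -0.126], TCP at [247.288, -573.99, 191.9] pointing down, gripper open.
Joint ranges: [-2.98, 2.98], [-0.91, 2.08], [0.09, 2.57], [-1.24, 4.39], [0.2, 2.65], [-2.68, 2.68]. Speed limits (rad/s): [2.57, 2.57, 3.01, 3.14, 3.14, 3.14].

## Interface

Orientations are given as [roll, pitch, yaw] about the fixed x, y, z axes, in that order (R = Rz(yaw) Ry(pitch) Rx(roll)).
In Python, from station import bot gives the robot as it stands.
- The arm moves only by the tool apply_moves, never from a script. Its argument "targets" is a list of rows, each a list of 7 numbers: the turn, a rotation vector about the tool's x, y, z in degrees, then the shift along the tool's x, y, z in cm, then the opening, from -1 (shut) to 1 (fully open), so that 0 is half open. In form: [[ax, ay, az, x, y, z, fingers], ...]. A call has 1 to 5 rows; each row shifts and turns the commanded pose from where the row before left it, along the tool's axes as they then stand; what a row does not reach is not made up. A row lasts 1/10 s, in which the tool goes at most 50 mm and 8.59 degrees, less where a joint would pass 70% of its speed; a pose out of reach is approached as far as the arm can. A call with a gripper value outside its range is refused whole. The fingers move at their own pace and stop on an object; "squeeze" is the grip in N (left out, the last holds). Time passes only in rows, so rows that do not move let the fingers close. It gives the time, the measured TCP pose, the force, the opening and the grip force at its end, in the units of the state.
- bot.state(): the state, without advancing time (a new reading comes with each control period).
- bot.get_image(name): name is "scene" or "top" or "wrist"; returns a dict with "color" (384x512x3 uint8, red, green, blue), "fx", "fy", "cx", "cy" (pixels), "dist_coeffs" ([k1, k2, p1, p2, k3] as OpenCV has them; the pictures are not rectified), "rvec" (rotation vector, rad) and "tvec" (3), from world to camera coordinates, as OpenCV has them; the wrist camera has in their place "tool_from_camera" (4x4, takes a point from camera to tool coordinates, whose origin is the TCP and whose axes are the flange's). Camera axes: x right, y down, z forward; pixel columns grow to the right and rows downward; lengths in mm; the calibration is good to about 2 mm. A picture is of the moment at which its call begins: read the wrist's pose just before it. There is no depth.
- bot.sign_off(): hands the job in; it is judged then, once.
Trained networks look in a picture, given as the dict that the camera call returned (one of the last four; its "shot" number tells which), for a name from the list of things; names that differ only in an ending like _2 or _b are one class to them, and where a whole thing is asked for, a point or a joint stands for the part that bears it (a point fixed in the world has none). Each returns a list of dicts, best first, with "p" (0 to 1); they miss things now and then, are a little off and sometimes report something else, mostly with a low value. They report only what shows in the picture. A call takes as long as a camera call.
- bot.trace(picture, query): "mask" (384x512 bool, what is visible of it) and "point" ([column, row] in pixels, amid what is visible of it).
The state is a dict: "time_s": time; "q": joint angles; "joint_velocities": joint speeds; "effort": joint torques, N m; "eef_pos": TCP position; "eef_rot": TCP orientation; "force": force on the tool from outside, world axes, zero at the start; "ft_torque": the same for the moment, N m; "gripper_width": opening from 0.0 (shut) to 1.0 (fully open); "grasp_force": force on a finger pad.
Only numpy, scipy, OpenCV 4.12 (cv2) and the standard library are available. Lean on these libraries where they do the work, as an engineer would, in place of code of your own. Each camera call takes 0.05 s, during which the arm holds its last target. There are 200 camera calls.

## Task

The mill's drive belt is off and the new one can only go on with the tensioner arm held back: take the locking pin from its wooden stand and, with the pin, push the arm gently against its spring until its pointer reads at the tall round marker on the scale. Holding it there, feel in and out along the arm with the pin's tip for the hole in the shifted strip, let the pin down fully home and let go, so that the pin alone holds the arm at that reading. Do not force anything (keep under 35 N) and leave the kitchen things beside it alone.

Things in the scene. Friction and masses are not known exactly. Their poses are not given: they have to be found in the camera images.
- unit: Drive unit of a kitchen grain mill, fixed, flat on the table: grey plate 270 mm (its x) by 360 mm (its y), 40 mm high; origin at the centre of its underside, z up. On it: tensioner arm, curved pale scale with ticks, a strip with three holes (see recess), two pulleys (x -65 y 127 mm, radius 45; x -95 y -125 mm, radius 18). Nothing stands over 30 mm above the plate.
- tensioner (a joint): Deflection of the sprung arm, rad: 0 = at rest on its stop, growing counterclockwise seen from above (towards the unit's +y), 1.05 = far stop. The spring drives it back to 0: torque about 0.26 N m at 0 plus 0.38 N m per rad, so 4 to 7 N when pushed 85 mm from the pivot. Pin upright over a hole: 0.40 (hole1), 0.62, 0.84 (hole3), up to 0.05 off with the strip's shift; let go in it, the pin leans back by its play: 0.03 less.
- pivot (a point): The arm's upright pivot axis at the plate's top, at x -100 y 0 mm in the unit's frame. The arm is a straight steel bar 18 mm wide, 8 to 20 mm above the plate, out to a black idler wheel (point idler), then a thin pointer ending 150 mm from the pivot. Its angle in the unit's xy plane is -0.45 rad + the joint value (0 = unit +x, counterclockwise positive).
- idler (a point): Centre of the idler wheel at the arm's end, 120 mm from the pivot; radius 18 mm, 4 to 28 mm above the plate.
- pointer (a point): Reading point of the arm: where the pointer's line crosses the circle of the marker and screws, 163 mm from the pivot on the arm's centre line, 13 mm beyond the pointer's end, 4 mm above the plate.
- marker: Tall round steel marker (14 mm high, 14 mm across its collar) fixed on the scale, 163 mm from the pivot. It is set at one of three places, for hole1, hole2 or hole3 (joint about 0.365, 0.585 or 0.805); the other two places carry flat screw heads 8 mm across and 3 mm high. Origin at the centre of its foot.
- recess (a point): Centre of an 84 by 80 mm recess in the plate, at the plate's top (unit x -16, y 0, z 40 mm). In it lies, flush with the plate, an aluminium strip 60 mm (x) by 78 mm (y), bolted fast with its centre anywhere within 10 mm of this point along the unit's x. Round it the recess is open, 30 mm deep.
- hole_mid (a point): Mouth of the strip's middle hole (hole2) when the strip is centred: unit x -15.0, y 0.4 mm. hole1: x -17.0, y -18.2; hole3: x -17.1, y 18.9 mm. The strip's unknown shift along x (up to 10 mm either way) adds to all three; y stays. Each 11.2 mm in diameter, 1 mm chamfer, blind, 22 mm deep. A pin in a hole stands on the arm's clockwise (-y) side against its flank, 14 mm from its centre line.
- pin: Locking pin, loose, upright in the stand: polished, oiled steel shaft (friction about 0.15) 10 mm in diameter and 56 mm long with a tapered nose (8 mm wide at the tip, full width 1.8 mm up), and on it a square black grip 18 by 18 mm and 30 mm high (56 to 86 mm above the tip); 60 to 130 g. Origin at the tip (foot centre), z up along the pin; x and y square to the faces of the grip. Foot 14 mm above the table at the start.
- stand: Fixed wooden block 70 by 70 by 40 mm holding the pin in a hole at its centre (13 mm across, 26 mm deep). Origin at the centre of its underside.
- cup: White plastic cup, loose, 72 mm across, 85 mm high; a bystander. Origin under its centre.
- bowl: Steel bowl, loose, 160 mm across, 70 mm high; a bystander.
- jar: Glass jar, loose, 76 mm across, 110 mm high; a bystander.
- spoon: Wooden spoon lying on the table, loose; a bystander.

How it is judged (in metres and radians):
On the way:
1. the pin, out of its stand and still above the plate, pushes the tensioner arm against its spring (value of joint tensioner above 0.15 rad and contact force between pin and unit above 1 N and height (world z) of pin above 0.0385 m), for 0.1 s.
At the end, for the whole second after the job is handed in: The pin stands released in the hole, its foot at most 3 mm above the hole's bottom (not down in the recess beside the strip), tilted under 0.2 rad, and holds the arm still with the pointer's reading point within 13 mm of the marker's centre (horizontal distance between pointer and marker below 0.013 m and height (world z) of pin between 0.0145 and 0.021 m and angle between pin's own z axis and vertical below 0.2 rad and contact force between pin and unit above 1 N and linear speed of pin below 0.01 m/s and velocity of joint tensioner between -0.05 and 0.05 rad/s); the robot touches nothing.
It fails at once if the pin is pressed on the drive unit or its arm with more than 35 N (contact force between pin and unit above 35 N).
It fails at once if the gripper presses on the drive unit with more than 35 N (contact force between the fingers and unit above 35 N).
It fails at once if a bystander (cup, bowl, jar or spoon) is moved more than 30 mm (distance of any of cup, bowl, jar, spoon from where it was at the start of the episode above 0.03 m).
It also fails if it takes over 72 s, if anything falls off the work surface, if the arm or the gripper's body presses on something with over 40 N, if the wrist force passes 120 N, or if a joint passes its speed limit or range.

## Working session

There is one attempt and no reset: what is moved stays moved. The work goes in short steps, Python scripts to look and compute and a tool call to move; the robot and the scene stay as the last step left them, time stands still between calls to the robot, and variables do not carry over. Pictures are saved under pics/ and viewed, at most 10 in all, crops included, and the job is handed in when it is done.

Besides the shell and the picture viewer there is one more tool, called after "Call:" as name(argument=value, ...) on one line, values as JSON. apply_moves: Moves the arm, as the interface text tells. Its arguments: {"type":"object","properties":{"targets":{"type":"array","items":{"type":"array","items":{"type":"number"}}},"squeeze":{"type":"number"}},"required":["targets"]}

```bash
ls; mkdir -p pics
python3 - <<'E'
from station import bot
import cv2,numpy as np
s=bot.state();print(s)
for n in("top","scene"):
    p=bot.get_image(n)
    cv2.imwrite(f"pics/{n}0.png",cv2.resize(p["color"][:,:,::-1],(800,600),interpolation=cv2.INTER_CUBIC))
    print(n,p["fx"],p["cx"],p["cy"],p["dist_coeffs"],p["rvec"],p["tvec"])
    for q in("unit","pin","stand","marker","pivot","idler","cup","bowl","jar","spoon"):
        r=bot.trace(p,q)
        print(q,[(x["p"],x["point"],int(x["mask"].sum())) for x in r[:2]])
E
```

```text
pics
{'time_s': 0.0, 'q': array([-1.29007836e+00,  2.21238978e-01,  1.52758229e+00, -2.88109194e-05,
        1.39466836e+00, -1.26100919e-01]), 'joint_velocities': array([-3.51475975e-05, -1.07644063e-03, -5.62330009e-04, -2.98587848e-04,
       -5.17684132e-04,  1.31742657e-04]), 'effort': array([ 1.86799771e-03, -4.96894133e+01, -3.89391875e+01, -3.83247993e-05,
        1.10160821e-02,  3.52587634e-06]), 'eef_pos': array([ 247.10890556, -573.35999849,  190.80658604]), 'eef_rot': array([-3.13970718e+00, -2.10445517e-04,  4.06823763e-01]), 'force': array([ 0.63063741,  0.21305143, -0.8910324 ]), 'ft_torque': array([-0.01200923, -0.02077057, -0.05566545]), 'grasp_force': 0.0, 'gripper_width': 0.9995957757946188}
top 378.645735404713 253.2772657977242 197.39247223062367 [-0.09971457  0.          0.          0.          0.        ] [ 2.14375651 -2.2032674   0.07509345] [   7.36822536  545.70174547 1363.70157121]
unit [(0.62, [224.9, 197.8], 7418), (0.57, [235.3, 207.0], 232)]
pin []
stand [(0.94, [327.7, 211.0], 357)]
marker [(0.69, [225.1, 196.3], 7433)]
pivot [(0.89, [227.5, 197.1], 7419)]
idler []
cup [(0.54, [333.8, 168.7], 315), (0.53, [235.3, 208.7], 250)]
bowl [(0.71, [115.5, 177.9], 1388), (0.68, [397.7, 236.1], 206)]
jar [(0.68, [128.2, 222.8], 483), (0.39, [383.7, 226.8], 282)]
spoon [(0.77, [394.5, 234.4], 306)]
scene 360.6707872937524 255.63419520199 195.0919840004193 [-0.01699219  0.          0.          0.          0.        ] [ 1.60013949  2.11812562 -0.72247259] [ 174.91942804 -376.54748759 1462.26121986]
unit [(0.6, [288.5, 215.8], 9779)]
pin []
stand [(0.95, [181.0, 174.0], 554)]
marker [(0.72, [139.0, 154.8], 193)]
pivot [(0.96, [288.2, 217.4], 9778)]
idler [(0.94, [283.5, 193.2], 327)]
cup [(0.83, [165.1, 199.5], 672), (0.3, [285.6, 195.3], 340)]
bowl [(0.8, [434.9, 261.2], 2688)]
jar [(0.67, [416.6, 212.2], 973), (0.42, [180.7, 159.3], 80)]
spoon [(0.53, [138.6, 153.9], 202)]
```

View pics/top0.png

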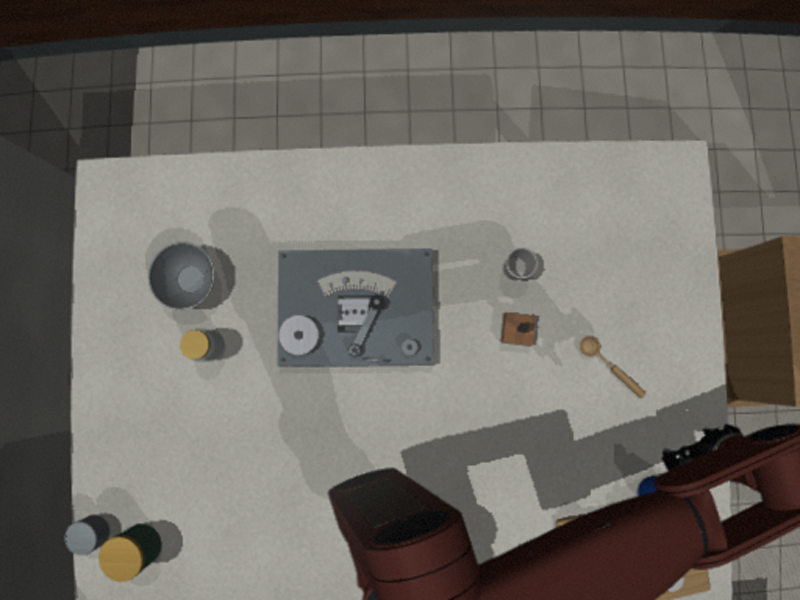

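View pics/scene0.png

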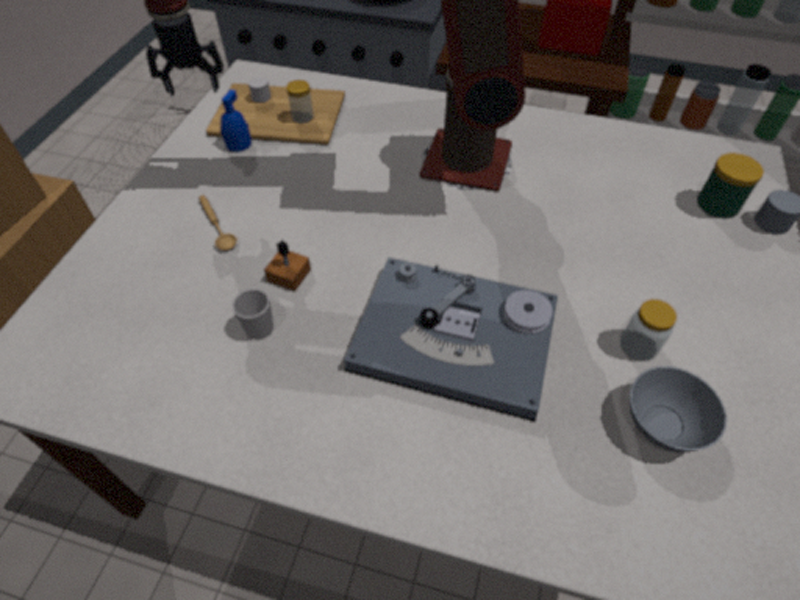

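The top view shows the unit at (278–438, 250–367), the arm pointing to (377,300), the stand at (520,328) with the pin on it, and the cup close by at (523,264). The unit's y points to image left, and a dark marker seems to be near (346,280).

```bash
cat > h.py <<'E'
import numpy as np,cv2
from scipy.spatial.transform import Rotation as R
def ray(p,uv,T=None):
    K=np.array([[p["fx"],0,p["cx"]],[0,p["fy"],p["cy"]],[0,0,1.]])
    n=cv2.undistortPoints(np.array(uv,float).reshape(-1,1,2),K,np.array(p["dist_coeffs"],float)).reshape(-1,2)
    d=np.c_[n,np.ones(len(n))]
    if T is None:
        A=cv2.Rodrigues(np.array(p["rvec"],float))[0];return -A.T@np.array(p["tvec"],float),d@A
    return T[:3,3],d@T[:3,:3].T
def plane(p,uv,z,T=None):
    o,d=ray(p,uv,T);return o+d*((z-o[2])/d[:,2])[:,None]
def proj(p,X,T=None):
    K=np.array([[p["fx"],0,p["cx"]],[0,p["fy"],p["cy"]],[0,0,1.]])
    if T is None: rv,tv=np.array(p["rvec"],float),np.array(p["tvec"],float)
    else:
        Ti=np.linalg.inv(T);rv=cv2.Rodrigues(Ti[:3,:3])[0];tv=Ti[:3,3]
    return cv2.projectPoints(np.array(X,float).reshape(-1,1,3),rv,tv,K,np.array(p["dist_coeffs"],float))[0].reshape(-1,2)
def toolT(s):
    T=np.eye(4);T[:3,:3]=R.from_euler("xyz",s["eef_rot"]).as_matrix();T[:3,3]=s["eef_pos"];return T
def wristT(s,p): return toolT(s)@np.array(p["tool_from_camera"])
def goto(s,pos,yaw=None):
    "shift in tool axes (cm) and z turn (deg)"
    T=toolT(s);t=T[:3,:3].T@(np.array(pos)-T[:3,3])/10
    print("tool shift cm",t.round(2), "R",R.from_matrix(T[:3,:3]).as_euler("xyz").round(4))
    if yaw is not None:
        D=R.from_euler("xyz",[np.pi,0,yaw]).as_matrix();print("turn deg",np.degrees(R.from_matrix(T[:3,:3].T@D).as_rotvec()).round(2))
E
python3 - <<'E'
from station import bot
from h import *
p=bot.get_image("top")
m=bot.trace(p,"unit")[0]["mask"].astype(np.uint8)
c=max(cv2.findContours(m,0,2)[0],key=cv2.contourArea)
r=cv2.boxPoints(cv2.minAreaRect(c));w=plane(p,r,40)
print(r,w.round(1),w.mean(0)); 
for i in range(4):
    d=w[(i+1)%4]-w[i];print(np.linalg.norm(d).round(),np.arctan2(d[1],d[0]).round(3))
for n in("stand","cup"):
    x=bot.trace(p,n)[0];print(n,plane(p,[x["point"]],40 if n=="stand" else 85))
    ys,xs=np.nonzero(x["mask"]);print(xs.min(),xs.max(),ys.min(),ys.max())
q=bot.get_image("scene")
for n in("stand","cup"):
    x=bot.trace(q,n)[0];print(n,plane(q,[x["point"]],40))
print(bot.get_image("wrist")["tool_from_camera"])
s=bot.state();goto(s,[420,-270,330],1.57)
E
```

```text
[[176.83665 160.03546]
 [276.17062 158.40704]
 [277.39417 233.04272]
 [178.06018 234.67114]] [[689.7 269.1  40. ]
 [684.5 -95.1  40. ]
 [413.6 -90.8  40. ]
 [416.8 267.5  40. ]] [551.12296169  87.67686977  40.        ]
364.0 -1.585
271.0 3.126
358.0 1.562
273.0 0.006
stand [[ 482.45418741 -287.35825877   40.        ]]
321 341 200 221
cup [[ 636.62903109 -290.89117129   85.        ]]
323 344 158 178
stand [[ 507.89340531 -277.21418459   40.        ]]
cup [[ 629.98681018 -299.95200878   40.        ]]
[[ 7.69165578e-04 -9.45592543e-01 -3.25352348e-01  8.52044810e+01]
 [ 9.99999411e-01  4.78145002e-04  9.74435189e-04  2.12190383e-01]
 [-7.65853050e-04 -3.25352905e-01  9.45592354e-01 -1.82222334e+02]
 [ 0.00000000e+00  0.00000000e+00  0.00000000e+00  1.00000000e+00]]
tool shift cm [ 27.89 -21.08 -13.81] R [-3.1416  0.      0.4068]
turn deg [ -0.    -0.   -66.65]
```

Call:
apply_moves(targets=[[0,0,7.77,0,0,-1.5,1],[0,0,7.77,0,0,-1.5,1],[0,0,7.77,0,0,-1.5,1],[0,0,0,3,-3.2,-0.3,1],[0,0,0,3,-3.2,-0.3,1]])

```text
time_s: 2.0
eef_pos: [307.2, -510.2, 243.5]
eef_rot: [3.141, -0.001, -0.003]
force: [1.0, -0.4, 0.7]
gripper_width: 1.005
grasp_force: 0.0
```

Call:
apply_moves(targets=[[0,0,0,3,-3.2,0,1],[0,0,0,3,-3.2,0,1],[0,0,0,3,-3.2,0,1],[0,0,0,3,-3.2,0,1],[0,0,0,3,-3.2,0,1]])

```text
time_s: 2.5
eef_pos: [458.3, -348.6, 243.1]
eef_rot: [3.141, -0.0, -0.0]
force: [0.3, -1.5, 0.1]
gripper_width: 1.003
grasp_force: 0.0
```

Call:
apply_moves(targets=[[0,0,0,3,-3.2,0,1],[0,0,0,3,-3.2,0,1],[0,0,0,1,-0.4,0,1],[0,0,0,0,0,0,1]])

```text
time_s: 2.9
eef_pos: [528.4, -280.9, 242.8]
eef_rot: [3.141, -0.0, 0.003]
force: [-0.3, -0.1, -0.7]
gripper_width: 1.0
grasp_force: 0.0
```

Run:
```python
from station import bot
from h import *
s=bot.state();p=bot.get_image("wrist");T=wristT(s,p)
print(s["eef_pos"],s["eef_rot"],p["fx"])
cv2.imwrite("pics/w1.png",cv2.resize(p["color"][:,:,::-1],(800,600),interpolation=cv2.INTER_CUBIC))
for n,z in(("stand",40),("pin",100),("cup",40)):
    for x in bot.trace(p,n)[:2]:
        m=x["mask"].astype(np.uint8);c=max(cv2.findContours(m,0,2)[0],key=cv2.contourArea)
        r=cv2.boxPoints(cv2.minAreaRect(c))
        print(n,x["p"],x["point"],plane(p,[x["point"]],z,T).round(1),m.sum(),r.round(),plane(p,r,z,T)[:,:2].round(1))
```

```text
[ 528.39639156 -280.92817275  242.82777056] [ 3.14140426e+00 -2.21987164e-05  3.01321576e-03] 320.3221281012085
stand 0.75 [263.9, 176.8] [[ 499.9 -290.4   40. ]] 2926 [[231. 203.]
 [240. 143.]
 [296. 151.]
 [288. 211.]] [[ 464.9 -248.5]
 [ 543.  -261. ]
 [ 532.9 -329.8]
 [ 453.4 -321.7]]
pin 0.57 [261.2, 192.8] [[ 499.7 -286.2  100. ]] 389 [[251. 200.]
 [261. 175.]
 [278. 182.]
 [269. 207.]] [[ 491.  -275.6]
 [ 519.3 -285.8]
 [ 512.  -304.4]
 [ 483.3 -294.6]]
cup 0.81 [269.5, 52.1] [[ 644. -295.   40.]] 4405 [[233.  13.]
 [305.  13.]
 [305.  89.]
 [233.  89.]] [[ 682.5 -255.3]
 [ 682.9 -332.4]
 [ 605.1 -336.4]
 [ 604.7 -253.8]]
```

View pics/w1.png

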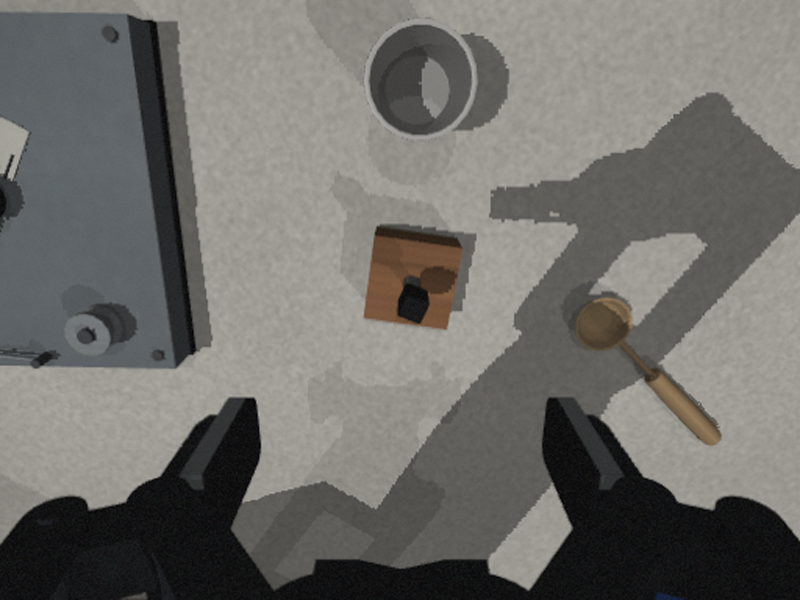

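Wrist view: the stand's top face is at about (365–461, 237–328) with the black pin grip at (413,303). The cup is at (420,78) and the spoon at (605,323). I'll enlarge the grip to get its yaw.

Run:
```python
from station import bot
from h import *
s=bot.state();p=bot.get_image("wrist");T=wristT(s,p)
k=1/1.5625
c=np.array([[376,237],[461,247],[447,328],[365,319]])*k
w=plane(p,c,40,T);print(w[:,:2].round(1),w.mean(0)); d=w[1]-w[0];print(np.arctan2(d[1],d[0]))
C=p["color"][140:220,220:310,::-1]
C=np.clip(C.astype(float)*2.2,0,255).astype(np.uint8)
cv2.imwrite("pics/c1.png",cv2.resize(C,(675,600),interpolation=cv2.INTER_CUBIC))
```

```text
[[ 529.6 -264. ]
 [ 521.6 -330.7]
 [ 452.8 -321.7]
 [ 461.  -253.8]] [ 491.24712763 -292.57400957   40.        ]
-1.6910221084540489
```

View pics/c1.png

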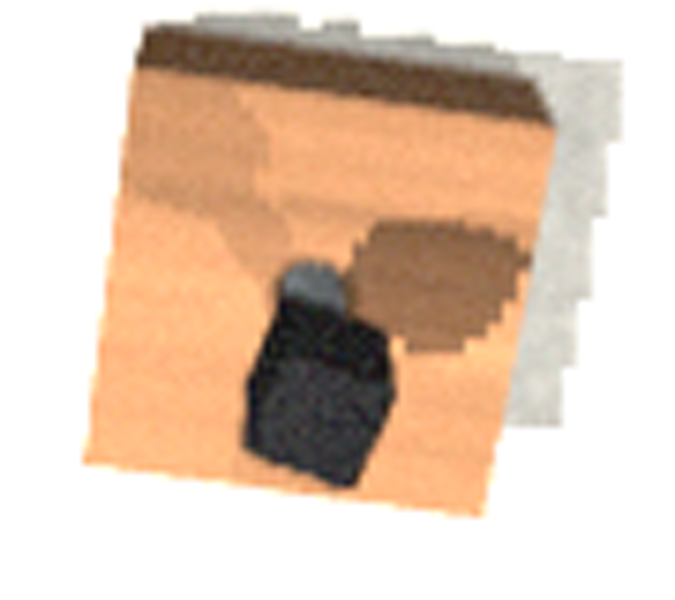

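Run:
```python
from station import bot
from h import *
s=bot.state();p=bot.get_image("wrist");T=wristT(s,p)
f=lambda a:np.array(a)/7.5+[220,140]
top=plane(p,f([[243,450],[355,488],[393,392],[270,352]]),100,T);print(top[:,:2].round(1),top.mean(0))
print(plane(p,f([[315,285]]),55,T))
for i in range(4):
    d=top[(i+1)%4]-top[i];print(np.linalg.norm(d).round(1),np.degrees(np.arctan2(d[1],d[0])).round(1))
```

```text
[[ 489.2 -278.9]
 [ 483.3 -295.1]
 [ 498.1 -300.4]
 [ 504.2 -282.8]] [ 493.70577482 -289.28585219  100.        ]
[[ 500.6156323  -289.99395491   55.        ]]
17.3 -110.0
15.7 -19.7
18.6 71.0
15.4 165.2
```

Call:
apply_moves(targets=[[0,0,7,-1.2,0.3,3,1],[0,0,7,-1.2,0.3,3,1],[0,0,6,-1,0.2,3,1],[0,0,0,0,0,0,1],[0,0,0,0,0,0,1]])

```text
time_s: 3.7
eef_pos: [492.5, -286.6, 153.4]
eef_rot: [-3.141, 0.0, -0.348]
force: [0.1, 0.8, 0.5]
gripper_width: 1.0
grasp_force: 0.0
```

Run:
```python
from station import bot
from h import *
s=bot.state();p=bot.get_image("wrist");T=wristT(s,p)
print(s["eef_pos"],s["eef_rot"])
C=np.clip(p["color"][:,:,::-1].astype(float)*1.8,0,255).astype(np.uint8)
cv2.imwrite("pics/w2.png",cv2.resize(C[150:384,120:392],(697,600),interpolation=cv2.INTER_CUBIC))
for x in bot.trace(p,"pin")[:1]: print(x["p"],x["point"],plane(p,[x["point"]],90,T))
```

```text
[ 492.50639734 -286.62123315  153.37959583] [-3.14140229e+00  2.45020399e-04 -3.47691006e-01]
0.82 [258.3, 187.6] [[ 495.4055872  -288.68160766   90.        ]]
```

View pics/w2.png

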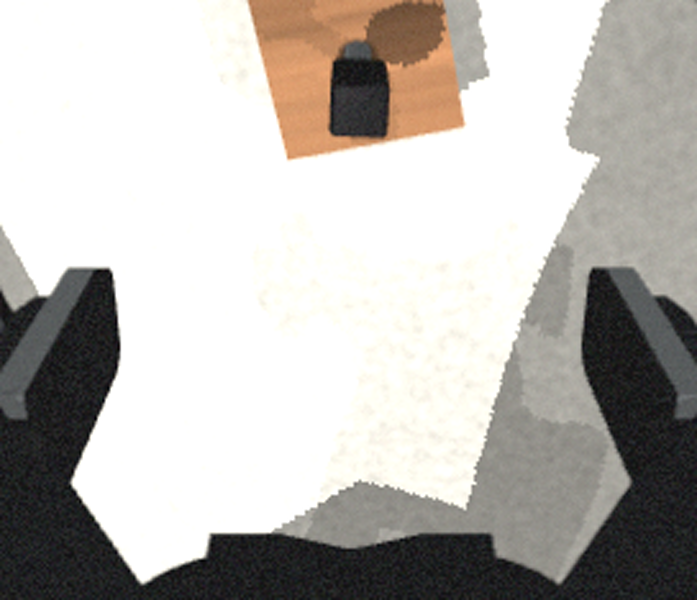

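The grip is now square to the fingers: its top face is at (331–389, 86–135) in the crop, midway between the fingertips.

Run:
```python
from station import bot
from h import *
s=bot.state();p=bot.get_image("wrist");T=wristT(s,p)
w=plane(p,np.array([[331,87],[388,87],[388,136],[330,135]])/2.5625+[120,150],100,T)
print(w.round(1),w.mean(0));m=w.mean(0);goto(s,[m[0],m[1],67])
```

```text
[[ 505.1 -284.7  100. ]
 [ 499.2 -301.   100. ]
 [ 484.1 -295.8  100. ]
 [ 490.5 -279.   100. ]] [ 494.70991082 -290.10940738  100.        ]
tool shift cm [0.11 0.24 8.84] R [ 3.1405 -0.0036 -0.3475]
```

Call:
apply_moves(targets=[[0,0,0,0.3,0.25,2.2,1],[0,0,0,0,0,2.2,1],[0,0,0,0,0,2.2,1],[0,0,0,0,0,2.0,1],[0,0,0,0,0,0,1]])

```text
time_s: 4.35
eef_pos: [494.1, -288.6, 65.3]
eef_rot: [-3.141, 0.003, -0.348]
force: [-0.7, 0.2, 0.1]
gripper_width: 1.002
grasp_force: 0.0
```

Call:
apply_moves(targets=[[0,0,0,0,0,0,-1],[0,0,0,0,0,0,-1],[0,0,0,0,0,0,-1],[0,0,0,0,0,0,-1],[0,0,0,0,0,0,-1]], squeeze=70)

```text
time_s: 4.85
eef_pos: [495.1, -289.7, 67.6]
eef_rot: [3.141, -0.001, -0.349]
force: [0.0, 0.0, -0.5]
gripper_width: 0.145
grasp_force: 0.0
```

Call:
apply_moves(targets=[[0,0,0,0,0,0,-1],[0,0,0,0,0,0,-1],[0,0,0,0,0,-2,-1],[0,0,0,0,0,-3,-1],[0,0,0,0,0,-3,-1]])

```text
time_s: 5.35
eef_pos: [494.3, -289.0, 147.1]
eef_rot: [-3.141, 0.002, -0.349]
force: [0.6, -0.3, -0.2]
gripper_width: 0.0
grasp_force: 0.0
```

The fingers shut on nothing, so I'll look again.

Run:
```python
from station import bot
from h import *
s=bot.state();p=bot.get_image("wrist");T=wristT(s,p)
print(s["eef_pos"],s["eef_rot"],s["gripper_width"])
C=np.clip(p["color"][:,:,::-1].astype(float)*1.6,0,255).astype(np.uint8)
cv2.imwrite("pics/w3.png",cv2.resize(C[100:384],(800,444),interpolation=cv2.INTER_CUBIC))
print(p["cx"],p["cy"],p["fy"],p["dist_coeffs"])
print(proj(p,[s["eef_pos"],s["eef_pos"]+np.array([0,0,19])],T))
for x in bot.trace(p,"pin")[:2]: print(x["p"],x["point"],x["mask"].sum())
```

```text
[ 494.25034661 -288.99474445  147.1208202 ] [-3.14102335e+00  1.68417100e-03 -3.49118816e-01] 0.00043340096710285566
256.45217550150227 190.88034681228746 320.3221281012085 [-0.01206358  0.          0.          0.          0.        ]
[[257.37948311 224.82095937]
 [257.47736147 239.07713233]]
0.71 [256.5, 190.0] 785
```

View pics/w3.png

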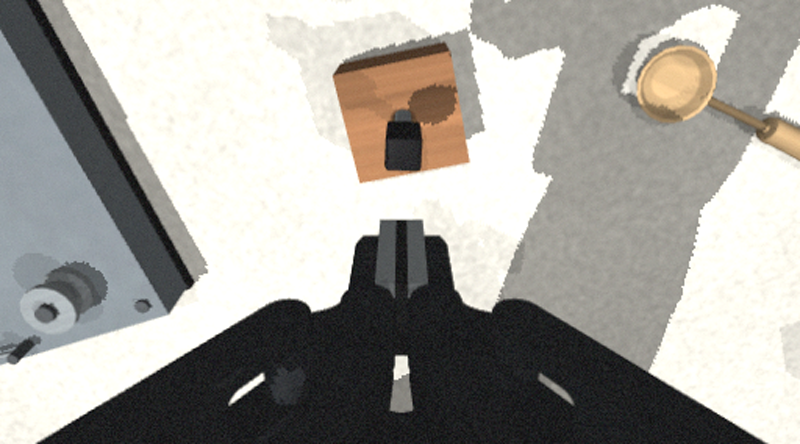

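Run:
```python
from station import bot
from h import *
p=bot.get_image("wrist")
s={"eef_pos":np.array([528.4,-280.9,242.8]),"eef_rot":np.array([3.1415,0,0.003])}
T=wristT(s,p)
w=plane(p,np.array([[177,367],[130,14]])*.64,40,T);print(w,np.linalg.norm(w[1]-w[0]))
# cup rim centre
print(plane(p,np.array([[420,78],[366,78],[475,78]])*.64,85,T))
t=bot.get_image("top")
print(plane(t,np.array([[523,264]])*.64,85))
x=bot.trace(t,"stand")[0]
m=x["mask"].astype(np.uint8);r=cv2.boxPoints(cv2.minAreaRect(max(cv2.findContours(m,0,2)[0],key=cv2.contourArea)))
w=plane(t,r,40);print(w.round(1),w.mean(0))
sc=bot.get_image("scene")
x=bot.trace(sc,"stand")[0];ys,xs=np.nonzero(x["mask"]);print(xs.min(),xs.max(),ys.min(),ys.max())
# predicted silhouettes of stand in scene for candidates
for c in([492,-291],[478,-291]):
    a=-0.12;Rz=np.array([[np.cos(a),-np.sin(a)],[np.sin(a),np.cos(a)]])
    P=[[*(c+Rz@[i,j]),z] for i in(-35,35) for j in(-35,35) for z in(0,40)]
    for n,q in(("scene",sc),("top",t)):
        u=proj(q,P);print(n,c,u.min(0).round(1),u.max(0).round(1))
x=bot.trace(t,"stand")[0];ys,xs=np.nonzero(x["mask"]);print(xs.min(),xs.max(),ys.min(),ys.max())
for q in(sc,t):
    x=bot.trace(q,"pin");print([(i["p"],i["point"]) for i in x[:2]])
    for c in([494,-290],[480,-290]): print(proj(q,[[*c,85]]))
```

```text
[[418.30604046 -89.49743992  40.        ]
 [686.28747483 -94.55708164  40.        ]] 268.02919457755615
[[ 642.27648485 -292.08963075   85.        ]
 [ 642.15173734 -258.32499419   85.        ]
 [ 642.44057148 -326.49461087   85.        ]]
[[ 633.02871356 -297.8908281    85.        ]]Traceback (most recent call last):
  File "<stdin>", line 11, in <module>
IndexError: list index out of range
```

Run:
```python
from station import bot
from h import *
s=bot.state();p=bot.get_image("scene")
T=toolT(s);P=[s["eef_pos"],s["eef_pos"]-42*T[:3,2],[494,-290,100],[494,-290,70]]
u=proj(p,P);print(u)
c=u[0].astype(int);x0,y0=c[0]-40,c[1]-45
C=np.clip(p["color"][y0:y0+90,x0:x0+80,::-1].astype(float)*1.6,0,255).astype(np.uint8)
C=cv2.resize(C,(533,600),interpolation=cv2.INTER_CUBIC)
for i,a in enumerate(u): cv2.circle(C,tuple(int(v) for v in (a-[x0,y0]+.5)*6.667),3,[(0,0,255),(0,255,255),(255,0,0),(0,255,0)][i],-1)
cv2.imwrite("pics/s2.png",C)
```

```text
[[177.77935811 145.62615146]
 [175.35672507 135.48175367]
 [180.11768702 155.99528714]
 [181.6594012  162.45175142]]
```

View pics/s2.png

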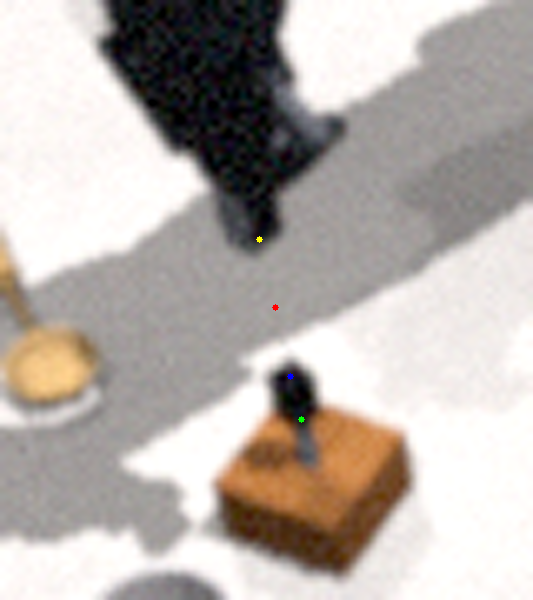

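The scene crop shows the pin where I predicted it (290,395). The real fingertips, at the yellow dot, end about 42 mm short of the reported TCP. The wrist view agrees with that, so I'll allow for the offset and grasp 40 mm lower.

Call:
apply_moves(targets=[[0,0,0,0,0,0,1],[0,0,0,0,0,1,1],[0,0,0,0,0,1,1],[0,0,0,0,0,1,1],[0,0,0,0,0,1,1]])

```text
time_s: 6.15
eef_pos: [494.3, -289.0, 105.2]
eef_rot: [-3.141, 0.001, -0.349]
force: [-0.4, 0.3, 0.4]
gripper_width: 0.846
grasp_force: 0.0
```

Call:
apply_moves(targets=[[0,0,0,0,0,2,1],[0,0,0,0,0,2,1],[0,0,0,0,0,2,1],[0,0,0,0,0,2,1],[0,0,0,0,0,0,1]])

```text
time_s: 6.65
eef_pos: [492.1, -287.3, 22.9]
eef_rot: [-3.139, 0.007, -0.349]
force: [-0.5, -0.1, -0.5]
gripper_width: 0.998
grasp_force: 0.0
```

Call:
apply_moves(targets=[[0,0,0,0,0,0,-1],[0,0,0,0,0,0,-1],[0,0,0,0,0,0,-1],[0,0,0,0,0,0,-1],[0,0,0,0,0,0,-1]])

```text
time_s: 7.15
eef_pos: [495.4, -289.8, 27.9]
eef_rot: [3.141, -0.001, -0.349]
force: [0.1, -0.5, 2.5]
gripper_width: 0.198
grasp_force: 68.1
```

Call:
apply_moves(targets=[[0,0,0,0,0,0,-1],[0,0,0,0,0,0,-1]])

```text
time_s: 7.35
eef_pos: [495.4, -289.9, 27.9]
eef_rot: [3.141, -0.001, -0.349]
force: [-0.7, 0.4, 5.8]
gripper_width: 0.202
grasp_force: 68.4
```

Call:
apply_moves(targets=[[0,0,0,0,0,-2,-1],[0,0,0,0,0,-2.6,-1],[0,0,0,0,0,-3,-1],[0,0,-6.7,0,0,-3,-1],[0,0,-6.7,0,0,0,-1]])

```text
time_s: 7.85
eef_pos: [497.3, -291.3, 137.8]
eef_rot: [3.137, -0.007, -0.11]
force: [0.8, -0.3, -0.8]
gripper_width: 0.198
grasp_force: 68.8
```

Call:
apply_moves(targets=[[0,0,-6.6,0,0,0,-1],[0,0,0,0,-4,0,-1],[0,0,0,0,-4.2,0,-1],[0,0,0,0.2,-4.2,0,-1],[0,0,0,0.3,-4.2,0,-1]])

```text
time_s: 8.35
eef_pos: [499.1, -121.8, 132.3]
eef_rot: [-3.141, 0.001, -0.001]
force: [0.5, 0.0, -1.6]
gripper_width: 0.197
grasp_force: 68.8
```

Call:
apply_moves(targets=[[0,0,0,0,-4.2,0,-1],[0,0,0,0,-4.2,0,-1],[0,0,0,0,-4.2,0,-1],[0,0,0,0,-4.2,0,-1],[0,0,0,0,-4,0,-1]])

```text
time_s: 8.85
eef_pos: [499.1, 86.4, 132.5]
eef_rot: [-3.142, 0.001, 0.0]
force: [1.1, -0.1, -1.4]
gripper_width: 0.201
grasp_force: 68.8
```

Call:
apply_moves(targets=[[0,0,0,0,0,0,-1],[0,0,0,0,0,0,-1]])

```text
time_s: 9.05
eef_pos: [499.3, 85.3, 132.4]
eef_rot: [3.141, 0.001, 0.003]
force: [0.1, 0.7, -1.4]
gripper_width: 0.199
grasp_force: 69.1
```

Run:
```python
from station import bot
from h import *
s=bot.state();p=bot.get_image("wrist");T=wristT(s,p)
print(s["eef_pos"],s["eef_rot"],s["gripper_width"],s["grasp_force"],s["force"])
np.savez("w4.npz",T=T,img=p["color"])
C=np.clip(p["color"][:,:,::-1].astype(float)*1.5,0,255).astype(np.uint8)
cv2.imwrite("pics/w4.png",cv2.resize(C,(800,600),interpolation=cv2.INTER_CUBIC))
for q in("unit","marker","idler","pin","recess","pivot"):
    for x in bot.trace(p,q)[:2]: print(q,x["p"],x["point"],x["mask"].sum(),plane(p,[x["point"]],44,T)[0].round(1))
```

```text
[499.25689045  85.33586797 132.38507812] [3.14122343e+00 9.12478554e-04 2.57213338e-03] 0.19917623252348263 69.0570867061615 [ 0.13021323  0.67984191 -1.38508926]
unit 0.75 [251.9, 119.9] 107254 [553.7  89.3  44. ]
marker 0.56 [221.8, 31.5] 252 [620.1 112.3  44. ]
idler 0.59 [297.8, 145.6] 4717 [532.3  50.2  44. ]
pin 0.36 [249.4, 119.7] 107321 [553.8  91.4  44. ]
recess 0.47 [297.0, 145.5] 4558 [532.3  50.9  44. ]
pivot 0.92 [250.1, 120.3] 107223 [553.3  90.8  44. ]
```

View pics/w4.png

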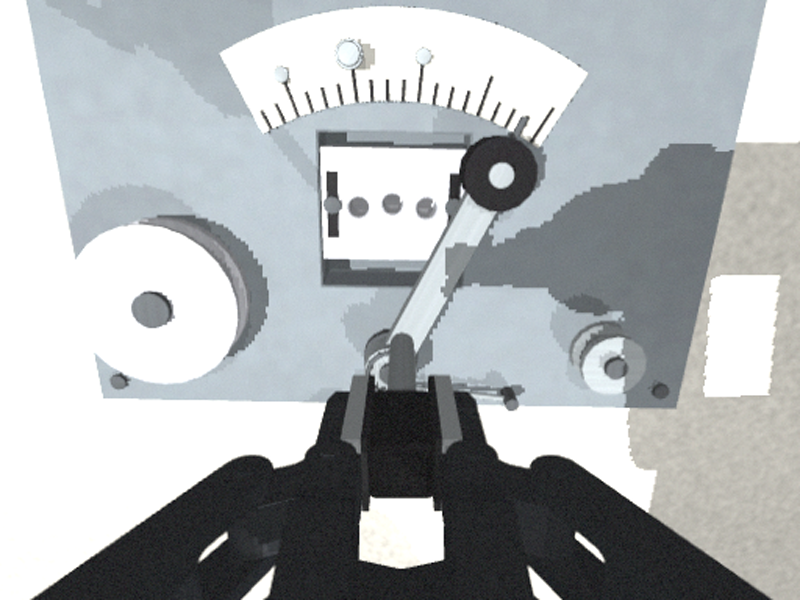

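The tall marker is at (348,54), with flat screws at (282,74) and (423,57), so the marker sits at the middle place and hole2 is the target. Hole2 shows at (391,203) between hole3 (358,207) and hole1 (426,208). The pin is held between the pads with its tip near (402,338).

```bash
cat > fit.py <<'E'
from station import bot
from h import *
from scipy.optimize import least_squares
p=bot.get_image("wrist");T=np.load("w4.npz")["T"]
k=.64
def W(a,z): return plane(p,np.array(a)*k,z,T)[:,:2]
piv=np.array([-100,0.])
def pol(j,r=163): a=-.45+j; return piv+r*np.array([np.cos(a),np.sin(a)])
img=[([103,398],40,[-135,180]),([677,408],40,[-135,-180]),([317,132],40,[26,40]),([470,132],40,[26,-40]),([322,286],40,[-58,40]),
 ([282,74],43,pol(.805)),([348,52],54,pol(.585)),([423,56],43,pol(.365)),([502,175],68,pol(0,120))]
w=np.array([W([a],z)[0] for a,z,_ in img]);u=np.array([b for *_,b in img])
def tr(v,u): c,s_=np.cos(v[2]),np.sin(v[2]);return u@np.array([[c,s_],[-s_,c]])+v[:2]
r=least_squares(lambda v:(tr(v,u)-w).ravel(),[552,88,0],loss="soft_l1")
print("unit",r.x,"\n",(w-tr(r.x,u)).round(1))
h=W([[358,207],[391,203],[426,208]],40);print("holes",h.round(1))
c,s_=np.cos(r.x[2]),np.sin(r.x[2]);print("in unit",((h-r.x[:2])@np.array([[c,-s_],[s_,c]])).round(1))
e=W([[322,147],[327,261]],40);print("strip edges",((e-r.x[:2])@np.array([[c,-s_],[s_,c]])).round(1))
print("marker",W([[348,52]],54),"pivot",tr(r.x,piv),"hole2 nominal",tr(r.x,np.array([-15,.4])))
print("tip pred px/k",proj(p,[[499.2,85.3,118.4],[499.2,85.3,174]],T)/k)
E
python3 fit.py
```

```text
unit [ 5.55307115e+02  8.94275500e+01 -1.50044670e-02] 
 [[ 0.4 -0.1]
 [-0.4 -0.7]
 [-0.4  0.2]
 [ 1.1  0.5]
 [-0.6  0.3]
 [ 0.  -0.4]
 [ 0.5  0.2]
 [-0.1  0.1]
 [-0.1 -0.2]]
holes [[542.6 108.8]
 [544.8  90.8]
 [542.2  71.7]]
in unit [[-13.   19.2]
 [-10.5   1.2]
 [-12.9 -17.9]]
strip edges [[ 18.1  37.9]
 [-43.7  37. ]]
marker [[617.64213869 110.63968911]] pivot [455.31837109  90.92794035] hole2 nominal [540.31480464  90.05256349]
tip pred px/k [[401.04936932 337.7178912 ]
 [401.36757522 407.00967102]]
```

Call:
apply_moves(targets=[[0,0,0,1.2,2.8,0,-1],[0,0,0,1.1,2.9,0,-1],[0,0,0,0,0,2.5,-1],[0,0,0,0,0,2.5,-1],[0,0,0,0,0,1.2,-1]])

```text
time_s: 9.95
eef_pos: [521.3, 27.0, 68.6]
eef_rot: [-3.141, 0.003, -0.001]
force: [-0.5, -0.3, -1.1]
gripper_width: 0.203
grasp_force: 69.1
```

Call:
apply_moves(targets=[[0,0,0,0,0,0.6,-1],[0,0,0,0,0,0.6,-1],[0,0,0,0,0,0,-1],[0,0,0,0,0,0,-1]])

```text
time_s: 10.35
eef_pos: [523.5, 27.7, 59.8]
eef_rot: [3.141, -0.001, 0.0]
force: [0.5, 0.4, -0.9]
gripper_width: 0.203
grasp_force: 69.1
```

Call:
apply_moves(targets=[[0,0,0,0.2,-0.5,0.15,-1],[0,0,0,0.2,-0.5,0,-1],[0,0,0,0.2,-0.5,0,-1],[0,0,0,0.2,-0.5,0,-1],[0,0,0,0.2,-0.5,0,-1]])

```text
time_s: 10.85
eef_pos: [533.1, 52.4, 57.5]
eef_rot: [3.14, -0.0, 0.0]
force: [-0.1, -3.7, -0.8]
gripper_width: 0.198
grasp_force: 69.2
```

Call:
apply_moves(targets=[[0,0,0,0.2,-0.5,0,-1],[0,0,0,0.2,-0.5,0,-1],[0,0,0,0.2,-0.5,0,-1],[0,0,0,0.2,-0.5,0,-1],[0,0,0,0.1,-0.5,0,-1]])

```text
time_s: 11.35
eef_pos: [541.4, 77.6, 57.1]
eef_rot: [3.141, 0.001, 0.0]
force: [-2.2, -4.8, -0.8]
gripper_width: 0.202
grasp_force: 69.1
```

Call:
apply_moves(targets=[[0,0,0,0.1,-0.5,0,-1],[0,0,0,0.1,-0.5,0,-1],[0,0,0,0,0,0,-1],[0,0,0,0,0,0,-1]])

```text
time_s: 11.75
eef_pos: [543.6, 87.5, 57.1]
eef_rot: [3.141, 0.001, 0.0]
force: [0.7, -4.4, -1.9]
gripper_width: 0.199
grasp_force: 69.1
```

Run:
```python
from station import bot
from h import *
s=bot.state();p=bot.get_image("wrist");T=wristT(s,p)
print(s["eef_pos"],s["eef_rot"],s["force"])
np.savez("w5.npz",T=T,img=p["color"])
C=np.clip(p["color"][:,:,::-1].astype(float)*1.6,0,255).astype(np.uint8)
cv2.imwrite("pics/w5.png",cv2.resize(C[0:320,120:400],(525,600),interpolation=cv2.INTER_CUBIC))
e=s["eef_pos"];print(proj(p,[[544.3,90,40],[e[0],e[1],e[2]-14],[e[0],e[1],e[2]+42]],T))
```

```text
[543.63299805  87.53716017  57.07358932] [3.14109960e+00 5.16432347e-04 3.66088759e-04] [ 0.73112296 -4.39152045 -1.89315285]
[[252.95977605 213.32471395]
 [256.61989344 216.05942844]
 [256.82231416 260.7660381 ]]
```

View pics/w5.png

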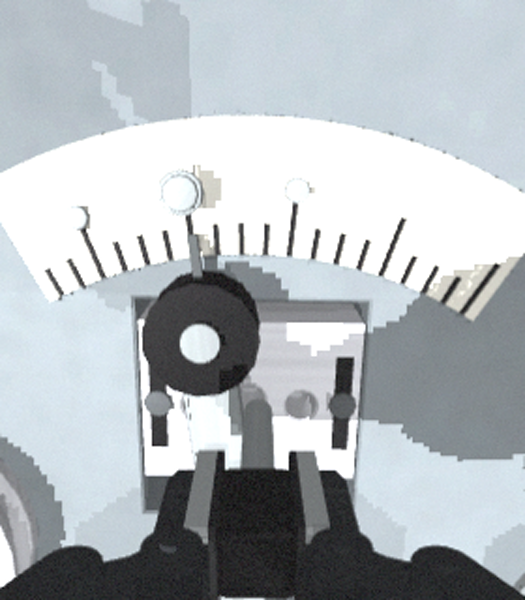

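The pointer end (195,270) sits just short of the marker (181,192). The pin tip (257,400) is right beside the arm, about 2.5 mm in y short of the predicted hole2, so I'll finish the push and feel down.

Call:
apply_moves(targets=[[0,0,0,0.07,-0.25,0,-1],[0,0,0,0,0,0.15,-1],[0,0,0,0,0,0.1,-1],[0,0,0,0,0,0.1,-1],[0,0,0,0,0,0,-1]])

```text
time_s: 12.3
eef_pos: [545.2, 89.8, 54.2]
eef_rot: [3.141, -0.001, -0.0]
force: [0.8, -5.5, -1.7]
gripper_width: 0.192
grasp_force: 69.3
```

Call:
apply_moves(targets=[[0,0,0,0,0,0.1,-1],[0,0,0,0,0,0.1,-1],[0,0,0,0,0,0,-1]])

```text
time_s: 12.6
eef_pos: [545.3, 89.8, 52.2]
eef_rot: [3.141, -0.002, -0.0]
force: [1.4, -5.3, -1.1]
gripper_width: 0.192
grasp_force: 69.3
```

Call:
apply_moves(targets=[[0,0,0,0,0,0.1,-1],[0,0,0,0,0,0.1,-1],[0,0,0,0,0,0,-1]])

```text
time_s: 12.9
eef_pos: [545.4, 89.8, 50.2]
eef_rot: [3.141, -0.002, -0.0]
force: [1.5, -5.7, -1.1]
gripper_width: 0.201
grasp_force: 69.3
```

Call:
apply_moves(targets=[[0,0,0,0,0,0.15,-1],[0,0,0,0,0,0.15,-1],[0,0,0,0,0,0.15,-1],[0,0,0,0,0,0.15,-1],[0,0,0,0,0,0,-1]])

```text
time_s: 13.4
eef_pos: [545.3, 90.1, 44.0]
eef_rot: [-3.141, -0.002, -0.0]
force: [3.3, -5.0, -1.4]
gripper_width: 0.204
grasp_force: 69.3
```

Call:
apply_moves(targets=[[0,0,0,0.03,0,0.2,-1],[0,0,0,0,0,0.2,-1],[0,0,0,0,0,0.2,-1],[0,0,0,0,0,0.2,-1],[0,0,0,0,0,0,-1]])

```text
time_s: 13.9
eef_pos: [545.3, 90.1, 35.7]
eef_rot: [-3.141, -0.001, -0.0]
force: [3.2, -4.5, -2.1]
gripper_width: 0.199
grasp_force: 69.2
```

Call:
apply_moves(targets=[[0,0,0,0,0,0.1,-1],[0,0,0,0,0,0.1,-1],[0,0,0,0,0,0.05,-1],[0,0,0,0,0,0,-1]])

```text
time_s: 14.3
eef_pos: [545.4, 90.1, 33.5]
eef_rot: [-3.141, -0.001, -0.0]
force: [1.8, -4.1, -1.3]
gripper_width: 0.197
grasp_force: 69.4
```

Call:
apply_moves(targets=[[0,0,0,0,0,0.07,-1],[0,0,0,0,0,0.07,-1],[0,0,0,0,0,0,-1]])

```text
time_s: 14.6
eef_pos: [545.4, 90.1, 32.0]
eef_rot: [-3.141, -0.001, -0.0]
force: [2.3, -4.1, -0.2]
gripper_width: 0.197
grasp_force: 69.4
```

Call:
apply_moves(targets=[[0,0,0,0,0,0.07,-1],[0,0,0,0,0,0,-1]])

```text
time_s: 14.8
eef_pos: [545.4, 90.1, 31.8]
eef_rot: [-3.141, -0.001, -0.0]
force: [1.3, -5.7, 3.5]
gripper_width: 0.198
grasp_force: 70.0
```

Call:
apply_moves(targets=[[0,0,0,0,0,0,-0.4],[0,0,0,0,0,0,-0.2],[0,0,0,0,0,0,0.2],[0,0,0,0,0,0,0.6],[0,0,0,0,0,0,0.6]])

```text
time_s: 15.3
eef_pos: [544.5, 90.4, 31.1]
eef_rot: [-3.141, 0.001, 0.0]
force: [0.3, -0.9, -0.3]
gripper_width: 0.801
grasp_force: 0.0
```

Call:
apply_moves(targets=[[0,0,0,0,0,0,0.6],[0,0,0,0,0,-2,0.6],[0,0,0,0,0,-3,0.6],[0,0,0,0,0,-4,0.6],[0,0,0,0,0,-4,0.6]])

```text
time_s: 15.8
eef_pos: [544.2, 90.1, 162.2]
eef_rot: [-3.141, 0.001, -0.0]
force: [0.5, -0.9, 0.6]
gripper_width: 0.801
grasp_force: 0.0
```

Call:
apply_moves(targets=[[0,0,0,0,0,0,0.6],[0,0,0,0,0,0,0.6],[0,0,0,0,0,0,0.6]])

```text
time_s: 16.1
eef_pos: [543.8, 90.1, 159.9]
eef_rot: [-3.142, 0.002, -0.0]
force: [-0.4, -0.2, -0.8]
gripper_width: 0.796
grasp_force: 0.0
```

Run:
```python
from station import bot
from h import *
s=bot.state();p=bot.get_image("wrist");T=wristT(s,p)
print(s["eef_pos"],s["force"])
np.savez("w6.npz",T=T,img=p["color"])
C=np.clip(p["color"][:,:,::-1].astype(float)*1.6,0,255).astype(np.uint8)
cv2.imwrite("pics/w6.png",cv2.resize(C[40:300,120:400],(646,600),interpolation=cv2.INTER_CUBIC))
e=proj(p,[[544.3,90,104],[544.3,90,94]],T);print((e-[120,40])*2.308)
```

```text
[543.8332481  90.0909085 159.9346449] [-0.39075502 -0.23520906 -0.82974781]
[[315.45064462 355.78882669]
 [315.40952387 346.2926001 ]]
```

View pics/w6.png

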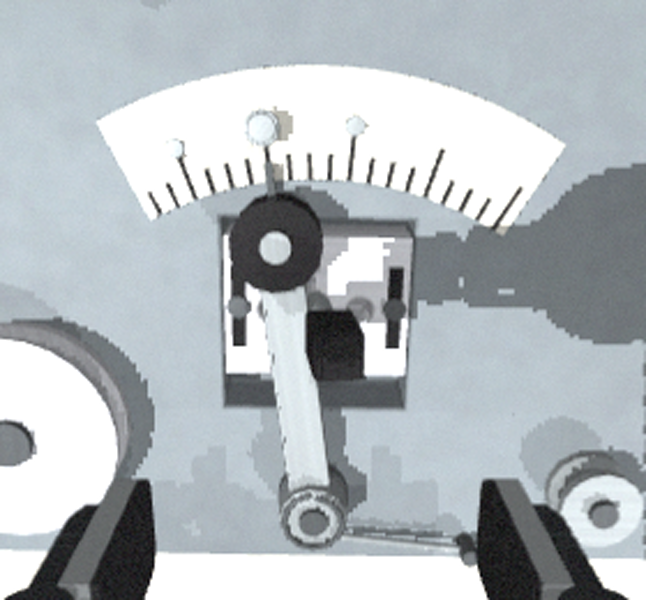

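The released pin (335,345) stands in hole2, leaning slightly, and the pointer lines up with the marker (263,127). The gripper is clear, so I'm handing in.

```bash
python3 -c "
from station import bot
print(bot.sign_off())"
```

```text
the job is handed in; nothing more can be done
None
```

The pin stands released, fully down in hole2, and alone holds the tensioner arm with its pointer at the tall marker; the job was handed in after about 16 s of robot time, and no verdict was returned.

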